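# Set and lock the leaf-shade wheel

## Task

Set the shade marker for the next batch: with gentle fingertip pressure on its sprung wheel, turn the wheel until the middle of the green sector stands in the window. Then take the red-headed locking pin from its wooden rest and seat it fully home in the round hole beside the window, so that it locks the wheel on green, and let go. Do not force the wheel or the pin, and leave the other things on the table alone.

Things in the scene. Friction and masses are not known exactly. Their poses are not given: they have to be found in the camera images.
- marker: Shade marker, fixed to the table: a wooden casing 200 x 200 mm with a flat top 52 mm high; in its 130 mm round opening a wheel lies face up, with a dark steel hood over part of it. Origin: centre of the underside, on the wheel's axis; z up, +x towards the hood. The wheel's colours, counter-clockwise from above: green, cream, tan, red-brown, dark brown, black, 60 degrees each
- face (a point): nominal centre of the wheel's face, 64 mm above the table, fixed to the casing. The real face, flat, 62 mm in radius, nothing to grip, lies 59 to 69 mm high, as the unmeasured shim under it differs: find it by touch. Turn it by pressing shut fingertips on it 30 to 50 mm from the axis and dragging them round, on the side away from the hood
- press (a point): point of the nominal face 42 mm from the axis, opposite the hood, fixed to the casing: middle of the free area. The wheel sinks on a spring, 4 N/mm, up to 12 mm, and needs about 0.1 N m to turn: below about 5 N of pressure fingers slip, 8 to 10 N is right, more than 16 N damages it. It stays where it is left
- wheel (a joint): angle of the wheel in rad, growing counter-clockwise from above; 0 (or 6.283, a full turn) when the middle of the green sector stands exactly in the window and its notch lies under the guide hole. No stops: it turns endlessly both ways
- window (a point): centre of the window in the hood's top, a 26 x 30 mm opening with white pointers, 44 mm from the wheel's axis, 86 mm high. The hood is 78 x 76 mm (x 21 to 99 mm, y -38 to 38 mm in the marker's frame), underside 80 mm and top 86 mm above the table
- guide (a point): centre of the mouth of the chamfered 15 mm round hole in the hood's top, 83 mm from the wheel's axis, outward of the window; 86 mm high, z up. The pin passes the hood, a 20 mm hole in the casing's top and then a notch in the wheel's hidden rim: 19 mm wide, one at the middle of each sector, its floor open; rim top 35 to 45 mm above the table
- pin: locking pin, standing upright in the rest: 12 mm steel shaft 66 mm long, its lowest 8 mm tapering to a 4 mm tip, and above it a red round head 24 mm wide and 26 mm tall. Origin: the tip; z along the pin towards the head. 92 mm long in all, about 90 g. Fully home its head rests on the hood. Pressing it on the marker with more than 20 N is too much
- pin_head (a point): middle of the pin's red head, on its axis, 79 mm above the tip; good to grasp
- rest: the pin's rest, a fixed dark wooden block 60 x 60 mm, 70 mm high, with a 16 mm hole in its middle; origin: centre of the underside. At the start the pin's head stands on it, the middle of the head 83 mm above the table
- jar: open amber glass, 68 mm wide, 75 mm high; bystander; origin: centre of the underside
- blade: flat dark steel rolling blade, about 190 x 55 x 4 mm, on the wooden board; bystander; origin: centre of the underside of its wide part
- mould: wooden mould with eleven ridges, 300 x 120 x 38 mm; bystander; origin: centre of the underside
- tray: dark wooden tray 160 x 100 x 35 mm; bystander; origin: centre of the underside
- tin: yellow jar with white cap, 72 mm wide, 55 mm high; bystander; origin: centre of the underside
- gauge: flat plywood gauge with three holes, 140 x 60 x 8 mm; bystander; origin: centre of the underside
- weight: brass weight 48 mm wide, 58 mm high; bystander; origin: centre of the underside

How it is judged (in metres and radians):
On the way:
1. the green sector stands in the window (within 0.15 rad of its middle) while the pin is still away, over 50 mm from the hole ((value of joint wheel between -0.15 and 0.15 rad or value of joint wheel between 6.13319 and 6.43319 rad) and horizontal distance between pin and guide above 0.05 m), for 0.3 s.
At the end, for the whole second after the job is handed in: The wheel stands with the middle of the green sector within 0.15 rad of the window's middle, and the pin is released and at rest, upright (within 0.12 rad) in the guide hole, its tip within 6 mm of the hole's axis and at least 61 mm below the hood's top (66 mm is fully home) ((value of joint wheel between -0.15 and 0.15 rad or value of joint wheel between 6.13319 and 6.43319 rad) and z of pin in the frame of guide below -0.061 m and horizontal distance between pin and guide below 0.006 m and angle between pin's own z axis and vertical below 0.12 rad and linear speed of pin below 0.02 m/s and velocity of joint wheel between -0.05 and 0.05 rad/s); the robot touches nothing.
It fails at once if the fingers or arm press on the marker or its wheel with more than 16 N (contact force between any of the fingers, the arm and marker above 16 N).
It fails at once if the pin is forced against the marker with more than 20 N (contact force between pin and marker above 20 N).
It fails at once if a bystander is moved by more than 20 mm (distance of any of blade, jar, mould, tray, tin, gauge, weight from where it was at the start of the episode above 0.02 m).
It also fails if it takes over 61 s, if anything falls off the work surface, if the arm or the gripper's body presses on something with over 40 N, if the wrist force passes 120 N, or if a joint passes its speed limit or range.

## Robot

A 6-joint arm with a two-finger parallel gripper is mounted at the origin on the work surface. World frame = base frame: x ahead of the robot, y to its left, z up, the work surface at z = 0. Lengths are in mm, angles in rad, forces in N, time in s.
With the tool pointing down it reaches from about 300 to 775 mm from the base axis. Payload 14.6 kg.
Tool frame: the origin (TCP) lies midway between the tips of the shut fingers; the grasp point (between the pads) lies grip_point_offset behind it (grip_point_offset is the distance from the TCP to the grasp point, in mm); z points along the fingers, y is the line along which they close (so a half turn about z gives the same grasp; the last joint's range is limited). The gripper opens to 94 mm and grips with 3 to 60 N. Pads are 16 mm wide; open, the fingers measure 119 mm over their backs; the gripper's body (75 mm by 177 mm) begins 78 mm behind the grasp point.
Start: joints at [1.237, 0.3, 1.521, -0, 1.321, -0.067], TCP at [145.003, 530.531, 173.746] pointing down, gripper open.
Joint ranges: [-3.03, 3.03], [-0.79, 2.21], [0.23, 2.52], [-1.04, 4.18], [0, 3.07], [-2.55, 2.55]. Speed limits (rad/s): [2.22, 2.22, 2.57, 3.14, 3.14, 3.14].

## Interface

Orientations are given as a rotation vector (axis times angle).
In Python, from cell import * gives the robot as it stands.
- The arm moves only by the tool send_rows, never from a script. Its argument "increments" is a list of rows, each a list of 7 numbers: the shift along the tool's x, y, z as a fraction of full scale, then the turn, a rotation vector about the tool's x, y, z as a fraction of full scale, then the gripper command: -1 is fully open, 1 is shut, values between are in proportion. A call has 1 to 10 rows; each row is the pose to reach, as a shift and turn from the pose commanded when the call began, along the tool's axes at that moment; what a row does not reach only later rows make up. Full scale, the value 1, is 250 mm for a shift and 45 degrees for a turn. A row lasts 1/10 s, in which the tool goes at most 50 mm and 8.59 degrees, less where a joint would pass 70% of its speed; a pose out of reach is approached as far as the arm can. A call with a number of a shift or a turn outside -1 to 1 is refused whole. A call with a gripper value outside its range is refused whole. The fingers move at their own pace and stop on an object; "squeeze" is the grip in N (left out, the last holds). Time passes only in rows, so rows that repeat a pose let the fingers close. It gives the time, the measured TCP pose, the force, the opening and the grip force at its end, in the units of the state.
- observe(): the state, without advancing time (a new reading comes with each control period).
- get_image(name): name is "scene" or "top"; returns a dict with "image" (480x640x3 uint8, red, green, blue), "range_z" (480x640 float32, mm along the optical axis (not along the pixel's ray), 0 where there is no reading), "camera_matrix" (3x3 intrinsics, pixels), "k1" (the pictures are not rectified: a ray, as slopes to the right and down, at radius r is drawn at 1 + k1 r^2 times it, then the intrinsics apply), "rvec" (rotation vector, rad) and "tvec" (3), from world to camera coordinates, as OpenCV has them. Camera axes: x right, y down, z forward; pixel columns grow to the right and rows downward; lengths in mm; the calibration is good to about 2 mm. A picture is of the moment at which its call begins.
- job_done(): hands the job in; it is judged then, once.
Trained networks look in the newest picture that a camera, given by its name, has taken for a name from the list of things; names that differ only in an ending like _2 or _b are one class to them, and where a whole thing is asked for, a point or a joint stands for the part that bears it (a point fixed in the world has none). Each returns a list of dicts, best first, with "confidence" (0 to 1); they miss things now and then, are a little off and sometimes report something else, mostly with a low value. They report only what shows in the picture. A call takes as long as a camera call.
- trace(camera, name): "pixels" (480x640 bool, what is visible of it) and "bbox" ([left, top, right, bottom] in pixels, round what is visible of it).
The state is a dict: "time": time; "qpos": joint angles; "joint_velocities": joint speeds; "effort": joint torques, N m; "position": TCP position; "orientation": TCP orientation; "wrist_force": force on the tool from outside, world axes, zero at the start; "torque": the same for the moment, N m; "grip_width": finger opening in mm; "grasp_force": force on a finger pad.
Only numpy, scipy, OpenCV 4.12 (cv2) and the standard library are available. Lean on these libraries where they do the work, as an engineer would, in place of code of your own. Each camera call takes 0.05 s, during which the arm holds its last target. There are 200 camera calls.

## Working session

There is one attempt and no reset: what is moved stays moved. The work goes in short steps, Python scripts to look and compute and a tool call to move; the robot and the scene stay as the last step left them, time stands still between calls to the robot, and variables do not carry over. Pictures are saved under pics/ and viewed, at most 10 in all, crops included, and the job is handed in when it is done.

Besides the shell and the picture viewer there is one more tool, called after "Request:" as name([rows], argument=value, ...), one row to a line, values as JSON. send_rows: Moves the arm, as the interface text tells. Shift numbers are shares of 250 mm and turn numbers shares of 45 degrees, none past 1 either way. Its arguments: {"type":"object","properties":{"increments":{"type":"array","items":{"type":"array","items":{"type":"number"}}},"squeeze":{"type":"number"}},"required":["increments"]}

```bash
mkdir -p pics; cat > h.py <<'E'
from cell import *
import numpy as np, cv2
def w(im,mask):
    K=im["camera_matrix"];k1=im["k1"];R=cv2.Rodrigues(np.array(im["rvec"],float))[0];t=np.array(im["tvec"],float).ravel()
    v,u=np.nonzero(mask&(im["range_z"]>0));z=im["range_z"][v,u]
    p=cv2.undistortPoints(np.stack([u,v],1).astype(float)[:,None],np.array(K,float),np.array([k1,0,0,0,0.]))[:,0]
    P=np.c_[p*z[:,None],z]
    return (P-t)@R,u,v
def save(im,n,crop=None,s=1):
    a=im["image"][...,::-1]
    if crop: a=a[crop[1]:crop[3],crop[0]:crop[2]]
    cv2.imwrite("pics/"+n,cv2.resize(a,None,fx=s,fy=s,interpolation=cv2.INTER_CUBIC))
E
python3 - <<'E'
from h import *
s=observe();print({k:np.round(v,3) for k,v in s.items()})
im={c:get_image(c) for c in("top","scene")}
for c in im:
    save(im[c],c+"0.png")
    for n in("marker","pin","rest"):
        for d in trace(c,n)[:2]:
            P,u,v=w(im[c],d["pixels"])
            print(c,n,round(d["confidence"],2),np.round(d["bbox"]),np.round(np.percentile(P,[2,50,98],axis=0),0).tolist() if len(P) else 0)
E
```

```text
{'time': np.float64(0.0), 'qpos': array([ 1.237,  0.3  ,  1.522, -0.   ,  1.321, -0.067]), 'joint_velocities': array([ 0.001,  0.001,  0.   ,  0.001,  0.001, -0.001]), 'effort': array([ 4.0000e-03, -5.3181e+01, -3.5273e+01,  7.1000e-02,  2.4000e-02,
       -0.0000e+00]), 'position': array([144.927, 530.239, 173.194]), 'orientation': array([-4.180e-01, -3.113e+00,  2.000e-03]), 'wrist_force': array([ 0.247,  0.331, -0.94 ]), 'torque': array([ 0.011, -0.028,  0.012]), 'grasp_force': np.float64(0.0), 'grip_width': np.float64(93.864)}
top marker 0.74 [241. 196. 316. 272.] [[461.0, -49.0, 42.0], [560.0, 50.0, 55.0], [661.0, 151.0, 89.0]]
top pin 0.63 [383. 234. 391. 242.] [[541.0, -291.0, 70.0], [551.0, -279.0, 96.0], [564.0, -269.0, 101.0]]
top rest 0.67 [374. 226. 399. 246.] [[522.0, -324.0, 1.0], [550.0, -276.0, 69.0], [581.0, -249.0, 94.0]]
top rest 0.65 [386. 233. 390. 244.] [[541.0, -291.0, 69.0], [551.0, -279.0, 95.0], [564.0, -269.0, 101.0]]
scene marker 0.64 [290. 186. 374. 251.] [[463.0, -64.0, 0.0], [582.0, 10.0, 52.0], [673.0, 159.0, 87.0]]
scene rest 0.2 [290. 184. 374. 247.] [[461.0, -64.0, 2.0], [580.0, 10.0, 52.0], [672.0, 152.0, 87.0]]
```

```bash
python3 - <<'E'
from h import *
im=get_image("top")
save(im,"c1.png",(225,180,415,290),4)
# heights
m=np.zeros((480,640),bool);m[190:280,235:325]=1
P,u,v=w(im,m)
top=(P[:,2]>82)&(P[:,2]<92);print("hood",top.sum(),P[top].mean(0).round(1),cv2.minAreaRect(P[top][:,:2].astype(np.float32)))
q=(P[:,2]>46)&(P[:,2]<95);print("casing",cv2.minAreaRect(P[q][:,:2].astype(np.float32)))
C=im["image"][v,u].astype(int)
f=(P[:,2]>57)&(P[:,2]<72);print("face",f.sum(),np.median(P[f],axis=0),cv2.minEnclosingCircle(P[f][:,:2].astype(np.float32)))
m=np.zeros((480,640),bool);m[225:252,370:402]=1
P,u,v=w(im,m);C=im["image"][v,u].astype(int)
r=(C[:,0]>1.8*C[:,1])&(C[:,0]>90)&(P[:,2]>88);print("pin",r.sum(),P[r].mean(0),P[r].min(0),P[r].max(0))
q=(P[:,2]>60)&(P[:,2]<76);print("rest",cv2.minAreaRect(P[q][:,:2].astype(np.float32)))
E
```

```text
hood 506 [621.   64.6  86.5] ((619.8389282226562, 64.25213623046875), (78.90171813964844, 76.33586883544922), 12.095730781555176)
casing ((561.5165405273438, 52.32611083984375), (201.00453186035156, 201.03399658203125), 12.060161590576172)
face 1205 [552.84226131  50.00426293  64.20787254] ((561.3935546875, 50.546356201171875), 135.58924865722656)
pin 52 [ 552.10177622 -279.83828733   96.09617703] [ 542.20476211 -291.22147956   89.56026945] [ 563.48763853 -269.84814674  101.57624229]
rest ((552.1953735351562, -280.06683349609375), (61.74646759033203, 59.401432037353516), 89.4449234008789)
```

View pics/top0.png

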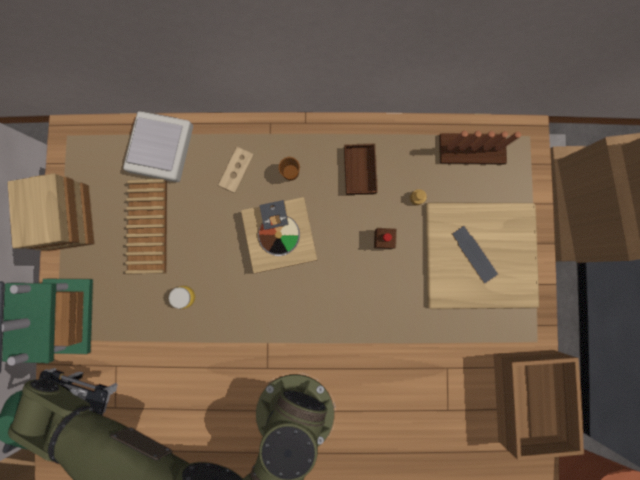

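View pics/c1.png

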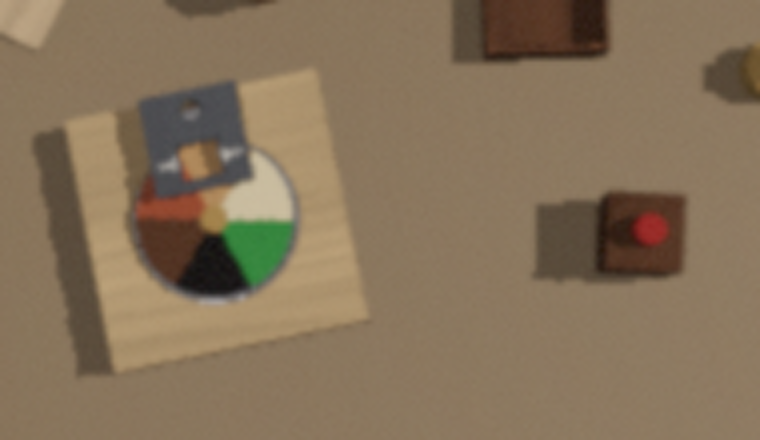

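View pics/scene0.png

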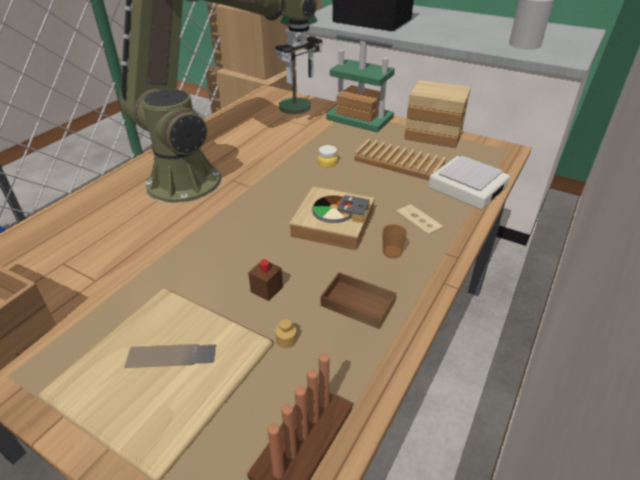

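The top picture shows the marker at about (279,235), with its hood pointing up and slightly left and green at the lower right of the wheel. The pin's red head is at about (388,238). In the scene picture, the marker is at (333,216) and the pin in its rest at (265,280).

```bash
cat >> h.py <<'E'
from scipy.spatial.transform import Rotation as Ro
Y=np.deg2rad(12.06);C0=np.array([561.2,51.8])
def M(x,y): return C0+np.array([[np.cos(Y),-np.sin(Y)],[np.sin(Y),np.cos(Y)]])@[x,y]
def wheel():
    im=get_image("top");m=np.zeros((480,640),bool);m[190:280,235:325]=1
    P,u,v=w(im,m);C=im["image"][v,u].astype(int);d=P[:,:2]-C0;r=np.hypot(*d.T)
    g=(C[:,1]>1.5*C[:,0])&(C[:,1]>1.4*C[:,2])&(r<63)&(r>15)&(P[:,2]<95)
    out={"green":(g.sum(),np.rad2deg(np.angle(np.exp(1j*(np.arctan2(d[g,1],d[g,0])-Y)).mean())) if g.any() else None)}
    c=(C.min(1)>170)&(r<57)&(r>18)&(P[:,2]<75)&(C[:,0]-C[:,2]<80)
    out["cream"]=(c.sum(),np.rad2deg(np.angle(np.exp(1j*(np.arctan2(d[c,1],d[c,0])-Y)).mean())) if c.any() else None)
    return im,out
def go(x,y,z,yaw=None,s=None):
    "shift/turn in tool units to reach world TCP; yaw = world angle of tool y"
    s=s or observe();R=Ro.from_rotvec(s["orientation"]);d=R.inv().apply(np.array([x,y,z])-s["position"])/250
    t=np.zeros(3)
    if yaw is not None:
        c=[]
        for k in(0,np.pi):
            yy=np.array([np.cos(yaw+k),np.sin(yaw+k),0]);zz=np.array([0,0,-1.]);T=Ro.from_matrix(np.c_[np.cross(yy,zz),yy,zz])
            c.append((R.inv()*T).as_rotvec()/np.pi*4)
        t=min(c,key=np.linalg.norm)
    return np.round(d,4).tolist(),np.round(t,3).tolist()
E
python3 - <<'E'
from h import *
import cell
print(getattr(cell,"grip_point_offset","?"),[n for n in dir(cell) if n[0]!="_"][:40])
im,o=wheel();print(o)
s=observe();R=Ro.from_rotvec(s["orientation"]).as_matrix();print(R.round(3))
a=np.deg2rad(115);p=M(42*np.cos(a),42*np.sin(a));print(p,M(83,0))
print(go(*p,100),go(*p,100,yaw=Y),go(*p,100,yaw=Y+np.pi/2))
E
```

```text
18.8 ['PlanningError', 'get_image', 'grip_point_offset', 'job_done', 'observe', 'trace']
{'green': (np.int64(185), np.float64(-137.292541464082)), 'cream': (np.int64(0), None)}
[[-0.965  0.264  0.   ]
 [ 0.264  0.965 -0.   ]
 [-0.    -0.    -1.   ]]
[535.88865707  85.31620383] [642.36813521  69.1416789 ]
([-1.9777, -1.3056, 0.295], [0.0, 0.0, 0.0]) ([-1.9777, -1.3056, 0.295], [-0.0, 0.0, 1.392]) ([-1.9777, -1.3056, 0.295], [-0.0, 0.0, -0.608])
```

Request:
send_rows([
  [-0.16,-0.1,0,0,0,-0.1,1],
  [-0.33,-0.22,0,0,0,-0.2,1],
  [-0.5,-0.33,0,0,0,-0.35,1],
  [-0.66,-0.43,0,0,0,-0.5,1],
  [-0.8,-0.53,0,0,0,-0.608,1],
  [-0.9,-0.6,0,0,0,-0.608,1],
  [-0.98,-0.65,0,0,0,-0.608,1],
  [-0.98,-0.65,0,0,0,-0.608,1],
  [-0.98,-0.65,0,0,0,-0.608,1],
], squeeze=20)

```text
time: 1.4
position: [338.4, 309.3, 173.8]
orientation: [0.329, -3.124, -0.0]
wrist_force: [-1.4, 0.6, 0.5]
grip_width: 25.3
grasp_force: 0.0
```

```bash
python3 - <<'E'
from h import *
a=np.deg2rad(112);p=M(42*np.cos(a),42*np.sin(a));print(observe()["position"],go(*p,80,yaw=Y+np.pi/2))
E
```

```text
[338.43459028 309.26740787 173.78914768] ([-0.5941, -1.0372, 0.375], [0.0, -0.0, -0.001])
```

Request:
send_rows([
  [-0.09,-0.15,0,0,0,0,1],
  [-0.18,-0.32,0,0,0,0,1],
  [-0.28,-0.48,0,0,0,0,1],
  [-0.37,-0.65,0,0,0,0,1],
  [-0.46,-0.8,0,0,0,0,1],
  [-0.54,-0.95,0,0,0,0,1],
  [-0.594,-1,0.1,0,0,0,1],
  [-0.594,-1,0.24,0,0,0,1],
  [-0.594,-1,0.32,0,0,0,1],
  [-0.594,-1,0.32,0,0,0,1],
])

```text
time: 2.4
position: [534.4, 96.8, 91.1]
orientation: [0.331, -3.119, -0.0]
wrist_force: [-0.7, 0.2, 0.6]
grip_width: 0.2
grasp_force: 0.0
```

```bash
python3 - <<'E'
from h import *
a=np.deg2rad(112);p=M(42*np.cos(a),42*np.sin(a));s=observe();print(s["position"],s["wrist_force"],s["grip_width"],go(*p,72,yaw=Y+np.pi/2))
E
```

```text
[534.37019941  96.75323292  91.06070716] [-0.68825971  0.15158561  0.6294922 ] 0.1697467959444795 ([-0.0048, -0.0426, 0.0762], [0.001, -0.006, 0.002])
```

Moving to 71 mm over the start of the stroke.

Request:
send_rows([
  [-0.004,-0.039,0.02,0,0,0,1],
  [-0.004,-0.039,0.05,0,0,0,1],
  [-0.004,-0.039,0.078,0,0,0,1],
  [-0.004,-0.039,0.078,0,0,0,1],
  [-0.004,-0.039,0.078,0,0,0,1],
])

```text
time: 2.9
position: [539.1, 86.6, 74.5]
orientation: [-0.331, 3.124, 0.0]
wrist_force: [-0.0, 0.5, -0.8]
grip_width: 0.7
grasp_force: 0.0
```

Request:
send_rows([
  [0,0,0.002,0,0,0,1],
  [0,0,0.004,0,0,0,1],
  [0,0,0.006,0,0,0,1],
  [0,0,0.008,0,0,0,1],
  [0,0,0.008,0,0,0,1],
])

```text
time: 3.4
position: [539.0, 86.5, 72.2]
orientation: [0.33, -3.124, 0.0]
wrist_force: [-0.5, -0.0, -0.4]
grip_width: 0.3
grasp_force: 0.0
```

Request:
send_rows([
  [0,0,0.004,0,0,0,1],
  [0,0,0.006,0,0,0,1],
  [0,0,0.008,0,0,0,1],
  [0,0,0.008,0,0,0,1],
])

```text
time: 3.8
position: [539.0, 86.4, 70.2]
orientation: [0.33, -3.124, 0.0]
wrist_force: [1.2, 0.4, 0.1]
grip_width: 0.1
grasp_force: 0.0
```

Request:
send_rows([
  [0,0,0.003,0,0,0,1],
  [0,0,0.006,0,0,0,1],
  [0,0,0.006,0,0,0,1],
])

```text
time: 4.1
position: [539.0, 86.4, 68.6]
orientation: [0.33, -3.124, 0.0]
wrist_force: [0.7, 0.0, 0.4]
grip_width: 0.4
grasp_force: 0.0
```

Request:
send_rows([
  [0,0,0.003,0,0,0,1],
  [0,0,0.006,0,0,0,1],
  [0,0,0.006,0,0,0,1],
])

```text
time: 4.4
position: [539.0, 86.4, 67.1]
orientation: [0.33, -3.124, 0.0]
wrist_force: [0.6, -0.4, 0.5]
grip_width: 0.5
grasp_force: 0.0
```

Request:
send_rows([
  [0,0,0.003,0,0,0,1],
  [0,0,0.004,0,0,0,1],
  [0,0,0.004,0,0,0,1],
])

```text
time: 4.7
position: [539.0, 86.5, 66.2]
orientation: [0.33, -3.124, -0.0]
wrist_force: [0.3, -0.2, 0.1]
grip_width: 0.6
grasp_force: 0.0
```

Request:
send_rows([
  [0,0,0.003,0,0,0,1],
  [0,0,0.006,0,0,0,1],
  [0,0,0.006,0,0,0,1],
])

```text
time: 5.0
position: [538.9, 86.4, 64.6]
orientation: [0.33, -3.124, 0.0]
wrist_force: [-0.0, -0.2, -0.9]
grip_width: 0.5
grasp_force: 0.0
```

Request:
send_rows([
  [0,0,0.003,0,0,0,1],
  [0,0,0.004,0,0,0,1],
  [0,0,0.004,0,0,0,1],
])

```text
time: 5.3
position: [539.0, 86.4, 63.7]
orientation: [0.33, -3.124, -0.0]
wrist_force: [0.0, 0.1, -0.1]
grip_width: 0.4
grasp_force: 0.0
```

Request:
send_rows([
  [0,0,0.003,0,0,0,1],
  [0,0,0.004,0,0,0,1],
  [0,0,0.004,0,0,0,1],
])

```text
time: 5.6
position: [539.0, 86.4, 62.7]
orientation: [0.33, -3.124, 0.0]
wrist_force: [0.3, -0.7, -0.2]
grip_width: 0.9
grasp_force: 0.0
```

Request:
send_rows([
  [0,0,0.003,0,0,0,1],
  [0,0,0.004,0,0,0,1],
  [0,0,0.004,0,0,0,1],
])

```text
time: 5.9
position: [539.0, 86.5, 61.7]
orientation: [0.33, -3.124, 0.0]
wrist_force: [0.1, 0.1, 1.4]
grip_width: 0.4
grasp_force: 0.0
```

Request:
send_rows([
  [0,0,0.002,0,0,0,1],
  [0,0,0.004,0,0,0,1],
  [0,0,0.004,0,0,0,1],
])

```text
time: 6.2
position: [539.0, 86.4, 60.7]
orientation: [0.33, -3.124, -0.0]
wrist_force: [0.7, -0.3, -0.1]
grip_width: 0.1
grasp_force: 0.0
```

Request:
send_rows([
  [0,0,0.002,0,0,0,1],
  [0,0,0.004,0,0,0,1],
  [0,0,0.004,0,0,0,1],
])

```text
time: 6.5
position: [539.0, 86.5, 59.6]
orientation: [0.33, -3.124, 0.0]
wrist_force: [-0.1, -0.3, 0.2]
grip_width: 0.6
grasp_force: 0.0
```

Request:
send_rows([
  [0,0,0.002,0,0,0,1],
  [0,0,0.004,0,0,0,1],
  [0,0,0.004,0,0,0,1],
])

```text
time: 6.8
position: [539.0, 86.5, 58.7]
orientation: [0.33, -3.124, 0.0]
wrist_force: [0.4, 0.5, 0.1]
grip_width: 0.2
grasp_force: 0.0
```

Request:
send_rows([
  [0,0,0.002,0,0,0,1],
  [0,0,0.004,0,0,0,1],
  [0,0,0.004,0,0,0,1],
])

```text
time: 7.1
position: [539.0, 86.4, 57.7]
orientation: [0.33, -3.124, 0.0]
wrist_force: [0.7, 0.3, -0.4]
grip_width: 0.6
grasp_force: 0.0
```

```bash
python3 - <<'E'
from h import *
im,o=wheel();print(o);s=observe();print(s["position"],s["wrist_force"],s["torque"],s["effort"])
i2=get_image("scene");a=cv2.resize(im["image"][180:290,225:345],None,fx=4,fy=4);b=cv2.resize(i2["image"][150:260,270:390],None,fx=4,fy=4)
cv2.imwrite("pics/t1.png",np.vstack([a,b])[...,::-1][:,:] if 0 else cv2.resize(np.hstack([a,b]),(800,367))[...,::-1])
E
```

```text
{'green': (np.int64(79), np.float64(-138.95921665203508)), 'cream': (np.int64(0), None)}
[538.98092154  86.44061448  57.68725566] [ 0.1260695  -0.25432998  0.49932035] [ 0.02850815  0.00267786 -0.02006255] [-6.23288797e-04 -5.54166126e+01 -3.10593474e+01 -2.18147394e-02
  6.32151053e-02  3.41984583e-05]
```

View pics/t1.png

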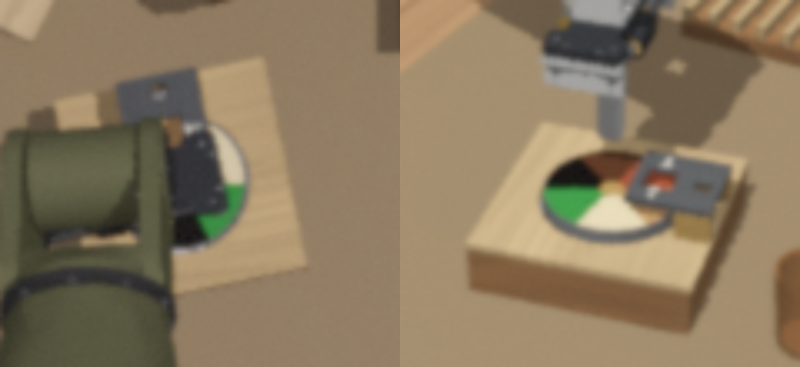

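The left crop (top) shows the hand over the left of the wheel. In the right crop (scene), the fingertip at (610,138) looks as if it is hovering, so I'll project the reported TCP to check.

```bash
python3 - <<'E'
from h import *
s=observe();print(s["position"],s["orientation"],s["qpos"])
for c in("scene","top"):
    im=get_image(c)
    def pr(P): return cv2.projectPoints(np.array([P],float),np.array(im["rvec"],float),np.array(im["tvec"],float),np.array(im["camera_matrix"],float),np.array([im["k1"],0,0,0,0.]))[0].ravel().round(1)
    print(c,pr(s["position"]),pr(s["position"]+[0,0,10]),pr(s["position"]+[0,0,50]),"wheel",pr([*C0,64]))
    if c=="scene":
        m=np.zeros((480,640),bool);m[150:195,320:340]=1
        P,u,v=w(im,m)
        for r in range(170,196,2):
            k=v==r;print(r,[(int(a),*p) for a,p in zip(u[k][::3],P[k][::3].round(0).astype(int).tolist())])
E
```

```text
[539.00830952  86.44127943  57.72720876] [ 3.30440213e-01 -3.12412557e+00  5.82502758e-05] [ 9.19417103e-02  4.14596465e-01  1.65342328e+00 -4.28039918e-05
  1.07361269e+00 -1.68959152e+00]
scene [332.9 199.9] [332.9 197.2] [333.1 186. ] wheel [333.7 206.1]
170 [(320, 544, 3, 208), (323, 557, -2, 214), (326, 562, 4, 213), (329, 569, 8, 213), (332, 580, 5, 217), (335, 587, 10, 217), (338, 425, 326, 3)]
172 [(320, 541, 8, 198), (323, 551, 8, 201), (326, 558, 11, 202), (329, 568, 11, 205), (332, 577, 11, 208), (335, 589, 6, 214), (338, 432, 314, 3)]
174 [(320, 543, 4, 194), (323, 550, 9, 194), (326, 560, 9, 197), (329, 567, 12, 197), (332, 577, 12, 200), (335, 583, 17, 200), (338, 436, 307, 0)]
176 [(320, 388, 264, 1), (323, 553, 5, 191), (326, 558, 11, 189), (329, 568, 11, 192), (332, 575, 15, 192), (335, 584, 15, 195), (338, 443, 293, 2)]
178 [(320, 394, 254, -1), (323, 406, 254, 3), (326, 415, 258, 4), (329, 532, 75, 140), (332, 576, 13, 187), (335, 587, 10, 192), (338, 448, 286, -1)]
180 [(320, 400, 244, -1), (323, 409, 248, -1), (326, 422, 247, 4), (329, 533, 73, 134), (332, 541, 7
[... 469 characters left out ...]
 79, 116), (338, 471, 244, -3)]
188 [(320, 466, 134, 50), (323, 435, 205, -1), (326, 446, 207, 2), (329, 531, 77, 103), (332, 541, 77, 107), (335, 549, 80, 108), (338, 479, 228, 1)]
190 [(320, 474, 120, 53), (323, 481, 126, 52), (326, 487, 135, 49), (329, 534, 71, 101), (332, 541, 77, 99), (335, 548, 82, 99), (338, 484, 221, -1)]
192 [(320, 478, 112, 51), (323, 485, 120, 49), (326, 495, 121, 52), (329, 503, 126, 51), (332, 510, 132, 51), (335, 547, 84, 90), (338, 527, 140, 51)]
194 [(320, 485, 101, 53), (323, 492, 107, 51), (326, 498, 116, 48), (329, 509, 116, 52), (332, 519, 117, 55), (335, 525, 124, 53), (338, 533, 130, 52)]
top [267.1 241.6] [266.7 241.3] [265.1 240.4] wheel [278.2 234.3]
```

The depth image puts the fingertips near z = 90, about 32 mm higher than the reported TCP. I'll go down 12 mm and measure again.

Request:
send_rows([
  [0,0,0.008,0,0,0,1],
  [0,0,0.016,0,0,0,1],
  [0,0,0.024,0,0,0,1],
  [0,0,0.032,0,0,0,1],
  [0,0,0.04,0,0,0,1],
  [0,0,0.048,0,0,0,1],
  [0,0,0.048,0,0,0,1],
])

```text
time: 8.0
position: [538.9, 86.4, 45.4]
orientation: [0.33, -3.124, -0.0]
wrist_force: [1.1, 0.2, -0.1]
grip_width: 0.2
grasp_force: 0.0
```

```bash
cat >> h.py <<'E'
def tip():
    "finger column in the scene view: lowest rows and 3-D points near reported TCP"
    s=observe();im=get_image("scene");P,u,v=w(im,np.ones((480,640),bool))
    d=P-s["position"];k=(np.hypot(d[:,0],d[:,1])<32)&(d[:,2]>5)&(d[:,2]<95)&(P[:,2]>70)
    h=np.histogram(P[k,2],np.arange(70,170,4))
    return s,P[k],h
E
python3 - <<'E'
from h import *
s,P,h=tip();print(s["position"],s["wrist_force"]);print(list(zip(h[1],h[0])))
q=P[P[:,2]>95];print(np.percentile(q,[5,50,95],axis=0).round(0))
E
```

```text
[538.87131366  86.44900438  45.44567028] [ 1.11547071  0.17428371 -0.09610068]
[(np.int64(70), np.int64(0)), (np.int64(74), np.int64(1)), (np.int64(78), np.int64(3)), (np.int64(82), np.int64(2)), (np.int64(86), np.int64(11)), (np.int64(90), np.int64(10)), (np.int64(94), np.int64(10)), (np.int64(98), np.int64(13)), (np.int64(102), np.int64(8)), (np.int64(106), np.int64(12)), (np.int64(110), np.int64(6)), (np.int64(114), np.int64(12)), (np.int64(118), np.int64(10)), (np.int64(122), np.int64(8)), (np.int64(126), np.int64(6)), (np.int64(130), np.int64(1)), (np.int64(134), np.int64(0)), (np.int64(138), np.int64(0)), (np.int64(142), np.int64(0)), (np.int64(146), np.int64(0)), (np.int64(150), np.int64(0)), (np.int64(154), np.int64(0)), (np.int64(158), np.int64(0)), (np.int64(162), np.int64(0))]
[[533.  72.  98.]
 [544.  76. 112.]
 [550.  99. 127.]]
```

Request:
send_rows([
  [0,0,0.006,0,0,0,1],
  [0,0,0.012,0,0,0,1],
  [0,0,0.018,0,0,0,1],
  [0,0,0.02,0,0,0,1],
  [0,0,0.02,0,0,0,1],
])

```text
time: 8.55
position: [539.0, 86.4, 40.6]
orientation: [0.33, -3.124, -0.0]
wrist_force: [-0.7, -0.5, -0.2]
grip_width: 0.3
grasp_force: 0.0
```

Request:
send_rows([
  [0,0,0.004,0,0,0,1],
  [0,0,0.007,0,0,0,1],
  [0,0,0.007,0,0,0,1],
])

```text
time: 8.85
position: [539.0, 86.5, 38.9]
orientation: [0.33, -3.124, -0.0]
wrist_force: [0.2, -0.0, -0.2]
grip_width: 0.5
grasp_force: 0.0
```

Request:
send_rows([
  [0,0,0.003,0,0,0,1],
  [0,0,0.006,0,0,0,1],
  [0,0,0.006,0,0,0,1],
])

```text
time: 9.15
position: [539.0, 86.5, 37.4]
orientation: [0.33, -3.124, 0.0]
wrist_force: [0.0, 0.2, -0.6]
grip_width: 0.6
grasp_force: 0.0
```

Request:
send_rows([
  [0,0,0.003,0,0,0,1],
  [0,0,0.006,0,0,0,1],
  [0,0,0.006,0,0,0,1],
])

```text
time: 9.45
position: [539.0, 86.4, 35.9]
orientation: [0.33, -3.124, -0.0]
wrist_force: [0.4, 0.7, -0.0]
grip_width: -0.0
grasp_force: 0.0
```

Request:
send_rows([
  [0,0,0.003,0,0,0,1],
  [0,0,0.006,0,0,0,1],
  [0,0,0.006,0,0,0,1],
])

```text
time: 9.75
position: [539.0, 86.5, 34.4]
orientation: [0.33, -3.124, 0.0]
wrist_force: [1.0, -0.1, 0.8]
grip_width: 0.6
grasp_force: 0.0
```

Request:
send_rows([
  [0,0,0.002,0,0,0,1],
  [0,0,0.004,0,0,0,1],
  [0,0,0.004,0,0,0,1],
])

```text
time: 10.05
position: [539.0, 86.5, 33.4]
orientation: [0.33, -3.124, -0.0]
wrist_force: [0.0, -0.6, -0.0]
grip_width: 0.4
grasp_force: 0.0
```

Request:
send_rows([
  [0,0,0.002,0,0,0,1],
  [0,0,0.004,0,0,0,1],
  [0,0,0.004,0,0,0,1],
])

```text
time: 10.35
position: [539.0, 86.4, 32.4]
orientation: [0.33, -3.124, 0.0]
wrist_force: [0.6, -0.3, 0.3]
grip_width: 0.7
grasp_force: 0.0
```

Request:
send_rows([
  [0,0,0.002,0,0,0,1],
  [0,0,0.004,0,0,0,1],
  [0,0,0.004,0,0,0,1],
])

```text
time: 10.65
position: [539.0, 86.6, 31.6]
orientation: [-0.33, 3.124, 0.0]
wrist_force: [-1.2, 0.4, 1.7]
grip_width: 0.9
grasp_force: 1.2
```

Request:
send_rows([
  [0,0,0.002,0,0,0,1],
  [0,0,0.003,0,0,0,1],
  [0,0,0.003,0,0,0,1],
  [0,0,0.003,0,0,0,1],
])

```text
time: 11.05
position: [539.1, 86.6, 30.9]
orientation: [-0.33, 3.124, 0.0]
wrist_force: [-1.7, 2.1, 5.0]
grip_width: 0.6
grasp_force: 2.4
```

Request:
send_rows([
  [0,0,0.002,0,0,0,1],
  [0,0,0.0036,0,0,0,1],
  [0,0,0.0036,0,0,0,1],
  [0,0,0.0036,0,0,0,1],
])

```text
time: 11.45
position: [539.1, 86.7, 30.1]
orientation: [-0.33, 3.124, 0.0]
wrist_force: [-3.5, 3.3, 6.7]
grip_width: 0.6
grasp_force: 3.6
```

Request:
send_rows([
  [0.004,-0.002,0.001,0,0,0,1],
  [0.0156,-0.0068,0.001,0,0,0,1],
  [0.0304,-0.0152,0.001,0,0,0,1],
  [0.0444,-0.0252,0.001,0,0,0,1],
])

```text
time: 11.85
position: [530.3, 78.2, 30.2]
orientation: [-0.33, 3.122, 0.0]
wrist_force: [1.2, 3.8, 6.5]
grip_width: 0.3
grasp_force: 3.2
```

```bash
python3 - <<'E'
from h import *
im,o=wheel();print(o);s=observe();print(s["position"],s["wrist_force"])
E
```

```text
{'green': (np.int64(19), np.float64(-104.36569906911222)), 'cream': (np.int64(0), None)}
[529.86463581  77.7591392   30.1493133 ] [1.18164531 2.03607075 6.32423702]
```

Request:
send_rows([
  [0.0128,-0.0116,0.001,0,0,0,1],
  [0.0244,-0.024,0.0015,0,0,0,1],
  [0.0348,-0.038,0.0015,0,0,0,1],
  [0.0436,-0.0528,0.0015,0,0,0,1],
  [0.0504,-0.0684,0.0015,0,0,0,1],
  [0.056,-0.0844,0.0015,0,0,0,1],
  [0.0596,-0.1012,0.0015,0,0,0,1],
  [0.0616,-0.1184,0.0015,0,0,0,1],
  [0.062,-0.1356,0.0015,0,0,0,1],
  [0.06,-0.1528,0.0015,0,0,0,1],
])

```text
time: 12.9
position: [523.3, 37.5, 29.7]
orientation: [-0.33, 3.123, 0.0]
wrist_force: [-0.7, 3.8, 7.7]
grip_width: 0.3
grasp_force: 3.8
```

```bash
python3 - <<'E'
from h import *
im,o=wheel();print(o);s=observe();print(s["position"],s["wrist_force"])
i2=get_image("scene");a=cv2.resize(im["image"][180:290,225:345],None,fx=4,fy=4);b=cv2.resize(i2["image"][150:260,270:390],None,fx=4,fy=4)
cv2.imwrite("pics/t2.png",cv2.resize(np.hstack([a,b]),(800,367))[...,::-1])
E
```

```text
{'green': (np.int64(36), np.float64(-55.89697994471651)), 'cream': (np.int64(0), None)}
[523.46729436  36.98700896  29.72656666] [-1.93315919  1.71975098  7.82183688]
```

View pics/t2.png

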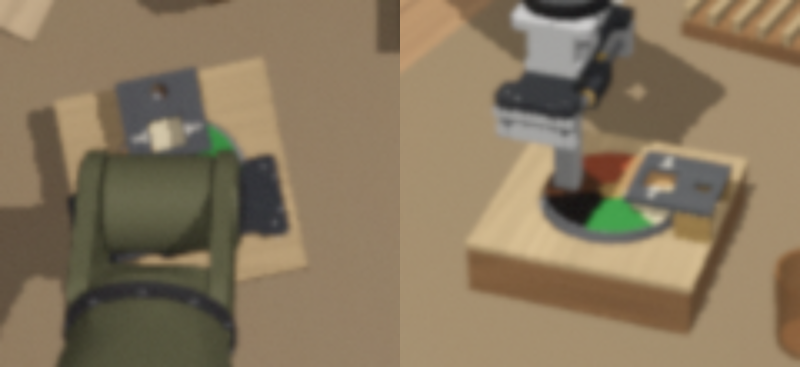

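The scene crop shows green at (615,215) on the front right. Cream fills the window, so the wheel is following without slip. About 60° remain.

Request:
send_rows([
  [-0.0032,-0.0168,0,0,0,0,1],
  [-0.0084,-0.0332,0,0,0,0,1],
  [-0.0152,-0.0488,0,0,0,0,1],
  [-0.0236,-0.0636,0,0,0,0,1],
  [-0.0336,-0.0776,0,0,0,0,1],
  [-0.0452,-0.0904,0,0,0,0,1],
  [-0.0576,-0.102,0,0,0,0,1],
  [-0.0716,-0.1124,0,0,0,0,1],
  [-0.0864,-0.1212,0,0,0,0,1],
  [-0.1004,-0.1276,0,0,0,0,1],
])

```text
time: 14.0
position: [554.2, 11.3, 29.5]
orientation: [-0.33, 3.124, -0.0]
wrist_force: [-3.0, 0.4, 7.6]
grip_width: 0.3
grasp_force: 3.9
```

Request:
send_rows([
  [0,0,0,0,0,0,1],
  [0,0,-0.02,0,0,0,1],
  [0,0,-0.1,0,0,0,1],
  [0,0,-0.24,0,0,0,1],
  [0,-0.1,-0.35,0,0,0,1],
  [0,-0.3,-0.35,0,0,0,1],
  [0,-0.5,-0.35,0,0,0,1],
  [0,-0.7,-0.35,0,0,0,0.5],
  [0,-0.7,-0.35,0,0,0,0],
  [0,-0.7,-0.35,0,0,0,-0.3],
])

```text
time: 15.0
position: [590.2, -160.4, 116.1]
orientation: [0.327, -3.123, -0.001]
wrist_force: [0.8, -0.1, 0.1]
grip_width: 21.5
grasp_force: 0.0
```

```bash
cat >> h.py <<'E'
def wheel2(save_as=None):
    "angular colour profile of the visible face, marker frame"
    im=get_image("top")
    K=np.array(im["camera_matrix"],float)
    def pix(x,y,z):
        return cv2.projectPoints(np.array([[*M(x,y),z]]),np.array(im["rvec"],float),np.array(im["tvec"],float),K,np.array([im["k1"],0,0,0,0.]))[0].ravel()
    L=[]
    for a in range(40,321,4):
        A=np.deg2rad(a);c=[]
        for r in(30,36,42,48,53):
            x,y=pix(r*np.cos(A),r*np.sin(A),64);c.append(cv2.getRectSubPix(im["image"],(1,1),(float(x),float(y)))[0,0])
        L.append((a,np.median(c,axis=0).astype(int).tolist()))
    if save_as: save(im,save_as,(225,180,345,290),5)
    return L
E
python3 - <<'E'
from h import *
for l in wheel2("c3.png"):print(*l,end="; ")
s=observe();print(s["position"])
E
```

```text
40 [56, 56, 57]; 44 [64, 62, 60]; 48 [95, 89, 79]; 52 [125, 116, 98]; 56 [142, 131, 109]; 60 [148, 137, 113]; 64 [149, 136, 113]; 68 [146, 132, 107]; 72 [136, 114, 86]; 76 [130, 101, 70]; 80 [128, 98, 66]; 84 [128, 97, 65]; 88 [128, 97, 67]; 92 [128, 97, 66]; 96 [128, 98, 66]; 100 [129, 98, 66]; 104 [128, 98, 66]; 108 [129, 98, 66]; 112 [128, 97, 66]; 116 [128, 97, 65]; 120 [128, 97, 66]; 124 [127, 97, 65]; 128 [123, 87, 59]; 132 [116, 70, 48]; 136 [109, 57, 39]; 140 [108, 54, 38]; 144 [108, 53, 37]; 148 [108, 53, 37]; 152 [108, 53, 37]; 156 [108, 54, 37]; 160 [108, 53, 37]; 164 [107, 54, 37]; 168 [108, 54, 37]; 172 [109, 54, 38]; 176 [108, 54, 37]; 180 [108, 54, 38]; 184 [108, 55, 38]; 188 [103, 51, 35]; 192 [89, 48, 33]; 196 [78, 47, 34]; 200 [78, 50, 36]; 204 [82, 52, 35]; 208 [86, 54, 37]; 212 [89, 57, 39]; 216 [88, 57, 40]; 220 [86, 55, 37]; 224 [79, 49, 33]; 228 [69, 45, 31]; 232 [61, 41, 29]; 236 [59, 39, 28]; 240 [59, 38, 28]; 244 [58, 38, 26]; 248 [54, 36, 25]; 252 [38, 27, 24]; 256 [28, 20, 19]; 260 [22, 19, 20]; 264 [22, 20, 20]; 268 [21, 19, 19]; 272 [18, 17, 17]; 276 [20, 18, 17]; 280 [22, 20, 20]; 284 [20, 18, 19]; 288 [20, 16, 18]; 292 [21, 19, 19]; 296 [21, 20, 19]; 300 [20, 17, 19]; 304 [23, 25, 22]; 308 [31, 34, 32]; 312 [41, 50, 42]; 316 [48, 54, 50]; 320 [52, 55, 55]; [ 590.2974991  -159.26744846  116.31253989]
```

View pics/c3.png

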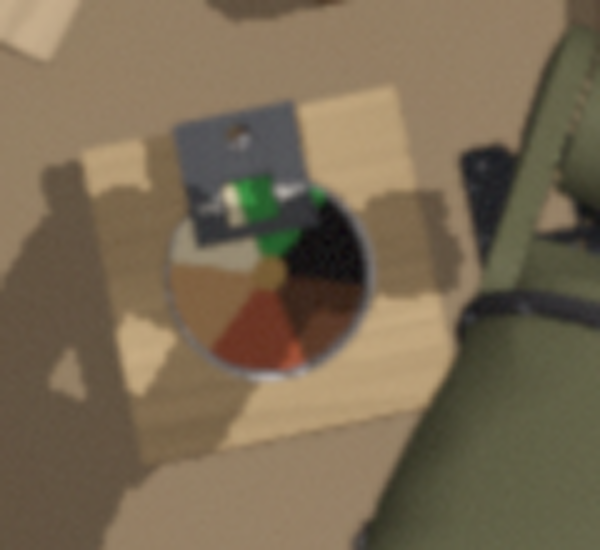

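The hood window at (260,200) shows green on the right and a sliver of cream on the left. The sector edges put the wheel about 19° short, so it needs a second short stroke.

```bash
python3 - <<'E'
from h import *
print(go(*M(-40.4,7.1),60),go(*M(-40.4,7.1),34.5,yaw=Y+np.pi/2))
E
```

```text
([0.0989, 0.8783, 0.2257], [0.0, 0.0, 0.0]) ([0.0988, 0.8782, 0.3277], [0.001, -0.001, -0.0])
```

Request:
send_rows([
  [0.03,0.15,0,0,0,0,1],
  [0.05,0.33,0,0,0,0,1],
  [0.07,0.52,0,0,0,0,1],
  [0.0988,0.7,0,0,0,0,1],
  [0.0988,0.878,0.02,0,0,0,1],
  [0.0988,0.878,0.15,0,0,0,1],
  [0.0988,0.878,0.26,0,0,0,1],
  [0.0988,0.878,0.31,0,0,0,1],
  [0.0988,0.878,0.32,0,0,0,1],
  [0.0988,0.878,0.32,0,0,0,1],
])

```text
time: 16.05
position: [520.8, 50.1, 37.4]
orientation: [-0.331, 3.124, -0.0]
wrist_force: [0.3, 1.1, -0.6]
grip_width: 0.3
grasp_force: 0.0
```

Request:
send_rows([
  [0,0,0,0,0,0,1],
  [0,0,0,0,0,0,1],
  [0,0,0,0,0,0,1],
])

```text
time: 16.35
position: [520.9, 49.8, 37.4]
orientation: [-0.33, 3.123, -0.0]
wrist_force: [0.3, -0.5, 0.9]
grip_width: 0.7
grasp_force: 0.0
```

Request:
send_rows([
  [0,0,0.01,0,0,0,1],
  [0,0,0.018,0,0,0,1],
  [0,0,0.022,0,0,0,1],
  [0,0,0.025,0,0,0,1],
  [0,0,0.028,0,0,0,1],
  [0,0,0.028,0,0,0,1],
])

```text
time: 16.95
position: [520.5, 49.9, 30.0]
orientation: [0.33, -3.124, 0.0]
wrist_force: [-3.7, -0.6, 7.6]
grip_width: 0.5
grasp_force: 3.9
```

Request:
send_rows([
  [0.0016,-0.0112,0.001,0,0,0,1],
  [0.0024,-0.0228,0.0015,0,0,0,1],
  [0.0024,-0.034,0.0015,0,0,0,1],
  [0.0016,-0.0456,0.0015,0,0,0,1],
  [0,-0.0568,0.0015,0,0,0,1],
  [-0.0012,-0.0624,0.0015,0,0,0,1],
  [-0.0012,-0.0624,0.0015,0,0,0,1],
])

```text
time: 17.65
position: [524.6, 34.9, 29.9]
orientation: [-0.33, 3.123, 0.001]
wrist_force: [-1.2, 3.1, 7.5]
grip_width: 0.2
grasp_force: 3.5
```

Request:
send_rows([
  [0,0,-0.02,0,0,0,1],
  [0,0,-0.1,0,0,0,1],
  [0,-0.05,-0.28,0,0,0,1],
  [0,-0.2,-0.35,0,0,0,1],
  [0,-0.4,-0.35,0,0,0,1],
  [0,-0.6,-0.35,0,0,0,1],
  [0,-0.8,-0.35,0,0,0,1],
  [0,-0.8,-0.35,0,0,0,1],
])

```text
time: 18.45
position: [566.0, -165.8, 116.5]
orientation: [0.323, -3.125, 0.001]
wrist_force: [-0.5, 0.3, 0.3]
grip_width: 0.2
grasp_force: 0.0
```

```bash
python3 - <<'E'
from h import *
for l in wheel2("c4.png"):
    if l[0]>60: print(*l,end="; ")
s=observe();print(s["position"])
E
```

```text
64 [150, 138, 116]; 68 [150, 139, 115]; 72 [150, 139, 115]; 76 [150, 139, 115]; 80 [150, 138, 115]; 84 [148, 135, 111]; 88 [142, 124, 97]; 92 [133, 107, 79]; 96 [129, 100, 69]; 100 [128, 97, 66]; 104 [128, 97, 66]; 108 [127, 97, 66]; 112 [128, 97, 65]; 116 [128, 97, 65]; 120 [128, 97, 66]; 124 [127, 97, 65]; 128 [128, 97, 66]; 132 [128, 98, 66]; 136 [128, 97, 65]; 140 [127, 97, 65]; 144 [126, 94, 63]; 148 [121, 85, 57]; 152 [113, 67, 46]; 156 [108, 56, 39]; 160 [108, 54, 38]; 164 [107, 54, 37]; 168 [108, 54, 37]; 172 [107, 54, 38]; 176 [107, 53, 37]; 180 [107, 53, 36]; 184 [107, 53, 37]; 188 [107, 54, 37]; 192 [107, 53, 36]; 196 [108, 54, 37]; 200 [107, 53, 36]; 204 [105, 53, 37]; 208 [96, 49, 34]; 212 [75, 43, 31]; 216 [63, 40, 29]; 220 [60, 39, 28]; 224 [59, 39, 28]; 228 [60, 39, 29]; 232 [59, 39, 28]; 236 [59, 40, 26]; 240 [59, 39, 26]; 244 [59, 39, 27]; 248 [59, 38, 26]; 252 [59, 38, 27]; 256 [59, 38, 27]; 260 [59, 39, 27]; 264 [58, 38, 27]; 268 [50, 32, 25]; 272 [36, 26, 22]; 276 [24, 20, 20]; 280 [21, 20, 20]; 284 [23, 21, 21]; 288 [25, 23, 24]; 292 [26, 24, 23]; 296 [28, 23, 24]; 300 [26, 24, 25]; 304 [33, 30, 29]; 308 [47, 45, 46]; 312 [61, 61, 62]; 316 [73, 73, 75]; 320 [81, 81, 85]; [ 565.68884653 -163.24020449  116.34487791]
```

View pics/c4.png

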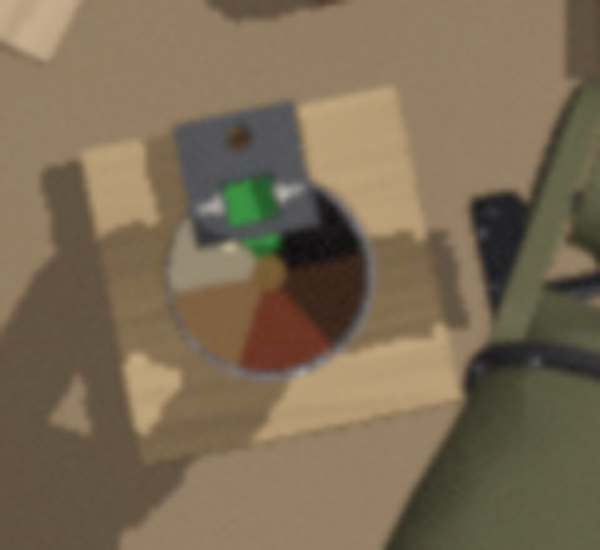

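Sector edges now lie at 90, 150.5, 210.5 and 270.5°, so the wheel is within about 1° of green, and the picture shows the window at (252,200) all green. Next is the pin.

```bash
python3 - <<'E'
from h import *
print(go(552.1,-279.9,80,yaw=Y+np.pi/2))
E
```

```text
([0.1491, -0.4455, 0.1454], [0.0, -0.001, -0.004])
```

Request:
send_rows([
  [0.05,-0.15,0,0,0,0,0],
  [0.1,-0.3,0,0,0,0,0],
  [0.149,-0.4455,0,0,0,0,0],
  [0.149,-0.4455,0.06,0,0,0,0],
  [0.149,-0.4455,0.12,0,0,0,0],
  [0.149,-0.4455,0.12,0,0,0,0],
  [0.149,-0.4455,0.12,0,0,0,0],
])

```text
time: 19.2
position: [553.0, -276.0, 86.6]
orientation: [0.333, -3.123, -0.001]
wrist_force: [-0.6, 0.5, -0.3]
grip_width: 46.7
grasp_force: 0.0
```

```bash
python3 - <<'E'
from h import *
s=observe();im=get_image("scene");print(s["position"],s["grip_width"],s["orientation"])
pr=lambda P:cv2.projectPoints(np.array([P],float),np.array(im["rvec"],float),np.array(im["tvec"],float),np.array(im["camera_matrix"],float),np.array([im["k1"],0,0,0,0.]))[0].ravel().round(1)
p=s["position"];print("camera",(-cv2.Rodrigues(np.array(im["rvec"],float))[0].T@np.array(im["tvec"],float).ravel()).round(0))
print("pin mid",pr([552.1,-279.9,83]),[pr(p+[0,0,k]) for k in(0,20,34)])
P,u,v=w(im,np.ones((480,640),bool));d=P-p;k=(np.hypot(d[:,0],d[:,1])<50)&(P[:,2]>75)&(P[:,2]<170)
C=im["image"][v,u].astype(int);red=(C[:,0]>1.8*C[:,1])
for nm,k2 in(("red",k&red),("grip",k&~red)):
    q=P[k2];print(nm,len(q),np.percentile(q,[2,50,98],axis=0).round(0).tolist())
R=Ro.from_rotvec(s["orientation"]);q=R.inv().apply(P-p)  # tool frame
for nm,sl in(("y+",(q[:,1]>12)),("y-",(q[:,1]<-12))):
    m=k&~red&sl;h=np.histogram(P[m,2],np.arange(76,170,6));print(nm,list(zip(h[1].tolist(),h[0].tolist())),np.median(q[m&(P[:,2]<150)],axis=0).round(1))
save(im,"s5.png",(215,205,335,305),6)
E
```

```text
[ 553.03442635 -276.00943755   86.59943711] 46.70825186768617 [ 3.33080208e-01 -3.12308842e+00 -1.03174757e-03]
camera [1130. -978.  898.]
pin mid [264.9 265.7] [array([266. , 263.9]), array([265.4, 257.8]), array([265. , 253.5])]
red 87 [[544.0, -293.0, 77.0], [556.0, -287.0, 90.0], [564.0, -274.0, 99.0]]
grip 260 [[539.0, -313.0, 97.0], [556.0, -296.0, 145.0], [569.0, -241.0, 169.0]]
y+ [(76, 0), (82, 0), (88, 0), (94, 0), (100, 0), (106, 0), (112, 2), (118, 12), (124, 14), (130, 15), (136, 17), (142, 16), (148, 17), (154, 15), (160, 11)] [ -2.7  25.3 -49.3]
y- [(76, 0), (82, 0), (88, 0), (94, 0), (100, 0), (106, 0), (112, 0), (118, 1), (124, 11), (130, 16), (136, 18), (142, 18), (148, 16), (154, 17), (160, 19)] [ -2.7 -33.5 -51. ]
```

View pics/s5.png

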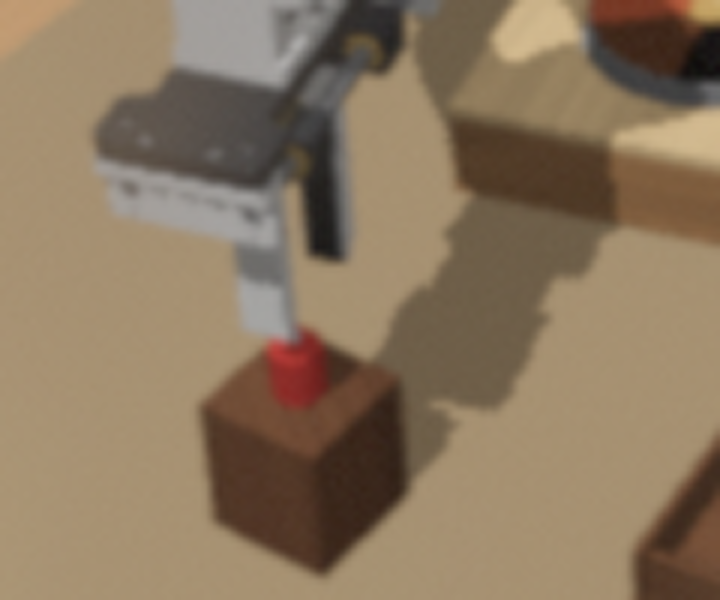

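Tips are really at z ≈ 118 with 86.6 reported, so the offset is about +32 mm. The picture shows the open fingers straddling the red head at (297,370). The target is a true TCP z of 75, which is 43 reported.

```bash
python3 - <<'E'
from h import *
print(observe()["position"],go(552.1,-279.9,43,yaw=Y+np.pi/2))
E
```

```text
[ 553.30680405 -276.38982257   87.22064301] ([0.0077, -0.0127, 0.1769], [-0.0, 0.0, 0.002])
```

Request:
send_rows([
  [0.0077,-0.0127,0,0,0,0,0],
  [0.0077,-0.0127,0.05,0,0,0,0],
  [0.0077,-0.0127,0.09,0,0,0,0],
  [0.0077,-0.0127,0.13,0,0,0,0],
  [0.0077,-0.0127,0.16,0,0,0,0],
  [0.0077,-0.0127,0.16,0,0,0,0],
  [0.0077,-0.0127,0.16,0,0,0,0],
])

```text
time: 19.95
position: [551.6, -281.1, 46.8]
orientation: [0.33, -3.124, -0.0]
wrist_force: [-0.3, -0.6, -0.2]
grip_width: 47.3
grasp_force: 0.0
```

Request:
send_rows([
  [-0.003,0.004,0.007,0,0,0,0],
  [-0.003,0.004,0.013,0,0,0,0],
  [-0.003,0.004,0.013,0,0,0,1],
  [-0.003,0.004,0.013,0,0,0,1],
  [-0.003,0.004,0.013,0,0,0,1],
  [-0.003,0.004,0.013,0,0,0,1],
  [-0.003,0.004,0.013,0,0,0,1],
], squeeze=20)

```text
time: 20.65
position: [552.2, -280.0, 43.7]
orientation: [-0.33, 3.124, -0.0]
wrist_force: [-0.0, -0.1, 0.8]
grip_width: 23.6
grasp_force: 20.0
```

Request:
send_rows([
  [0,0,-0.05,0,0,0,1],
  [0,0,-0.12,0,0,0,1],
  [0,0,-0.22,0,0,0,1],
  [0,0,-0.32,0,0,0,1],
  [0,0,-0.44,0,0,0,1],
  [0,0,-0.44,0,0,0,1],
  [0,0,-0.44,0,0,0,1],
])

```text
time: 21.35
position: [552.2, -280.0, 154.2]
orientation: [-0.33, 3.123, -0.001]
wrist_force: [0.1, 0.1, -1.7]
grip_width: 23.2
grasp_force: 20.0
```

```bash
python3 - <<'E'
from h import *
s=observe();print(s["position"],s["grip_width"],go(642.35,69.1,150,yaw=Y+np.pi/2))
E
```

```text
[ 552.18806777 -279.98554151  154.20623468] 23.163970757357866 ([-0.6447, 1.29, 0.0164], [-0.001, 0.001, 0.0])
```

Request:
send_rows([
  [-0.05,0.1,0,0,0,0,1],
  [-0.11,0.22,0,0,0,0,1],
  [-0.18,0.36,0,0,0,0,1],
  [-0.25,0.5,0,0,0,0,1],
  [-0.32,0.64,0,0,0,0,1],
  [-0.39,0.78,0,0,0,0,1],
  [-0.45,0.9,0,0,0,0,1],
  [-0.5,1,0,0,0,0,1],
  [-0.5,1,0,0,0,0,1],
])

```text
time: 22.25
position: [621.9, -6.2, 152.1]
orientation: [0.335, -3.121, -0.001]
wrist_force: [-0.2, -1.5, -1.1]
grip_width: 23.7
grasp_force: 20.0
```

Request:
send_rows([
  [-0.04,0.08,0,0,0,0,1],
  [-0.08,0.16,0,0,0,0,1],
  [-0.12,0.23,0,0,0,0,1],
  [-0.1447,0.29,0,0,0,0,1],
  [-0.1447,0.29,0,0,0,0,1],
  [-0.1447,0.29,0,0,0,0,1],
  [-0.1447,0.29,0,0,0,0,1],
])

```text
time: 22.95
position: [642.1, 68.1, 153.5]
orientation: [0.329, -3.124, 0.0]
wrist_force: [0.3, 0.5, -0.5]
grip_width: 23.6
grasp_force: 20.0
```

```bash
python3 - <<'E'
from h import *
s=observe();print(s["position"],s["orientation"],go(642.35,69.1,138,yaw=Y+np.pi/2))
im=get_image("scene");save(im,"s6.png",(290,120,410,240),5)
P,u,v=w(im,np.ones((480,640),bool));C=im["image"][v,u].astype(int)
d=P[:,:2]-s["position"][:2]
tz=s["position"][2]-39.7;print("expected tip z",tz)
k=(np.hypot(*d.T)<25)&(P[:,2]>90)&(P[:,2]<tz+64)
for z0 in np.arange(90,tz+60,8):
    m=k&(abs(P[:,2]-z0)<4);
    if m.any(): print(z0,m.sum(),np.median(P[m],axis=0).round(1),(P[m].min(0)).round(0),(P[m].max(0)).round(0))
print(P[k,2].min())
E
```

```text
[642.10599603  68.10928008 153.46934301] [ 3.29059763e-01 -3.12397053e+00  2.50345278e-04] ([-0.0018, 0.0037, 0.0619], [-0.0, -0.0, -0.001])
expected tip z 113.7693430113808
90.0 1 [653.8  57.   90.5] [654.  57.  91.] [654.  57.  91.]
114.0 1 [641.6  65.9 115.6] [642.  66. 116.] [642.  66. 116.]
122.0 5 [644.   65.  122.1] [640.  60. 121.] [646.  69. 123.]
130.0 12 [643.5  64.1 129.1] [638.  59. 126.] [647.  69. 134.]
138.0 9 [643.9  65.  137. ] [638.  60. 134.] [646.  69. 141.]
146.0 8 [643.8  63.8 146. ] [638.  59. 142.] [648.  68. 149.]
154.0 11 [643.9  62.4 154.7] [638.  58. 151.] [647.  69. 157.]
162.0 10 [641.9  64.3 161.3] [636.  62. 159.] [647.  75. 166.]
170.0 13 [643.2  64.2 169.8] [636.  58. 167.] [646.  71. 174.]
90.53362292789667
```

View pics/s6.png

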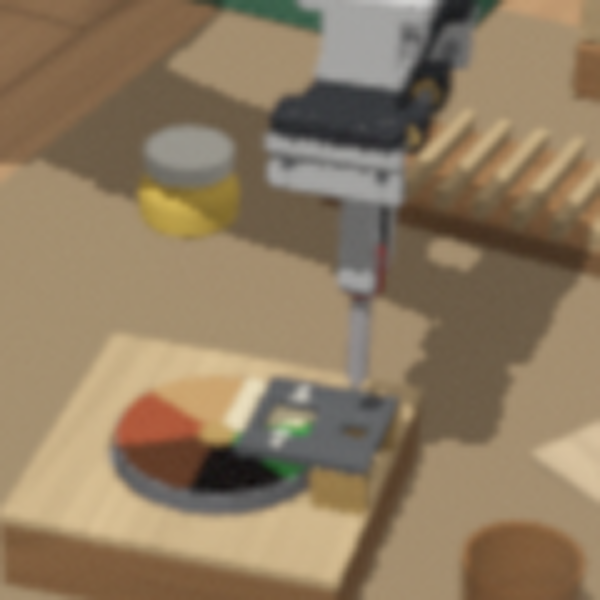

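The pin hangs upright in the grip, tip at about (357,380) in the crop and z ≈ 114 as predicted, right above the guide hole at (355,430).

Request:
send_rows([
  [-0.0018,0.0037,0.02,0,0,0,1],
  [-0.0018,0.0037,0.05,0,0,0,1],
  [-0.0018,0.0037,0.08,0,0,0,1],
  [-0.0018,0.0037,0.1,0,0,0,1],
  [-0.0018,0.0037,0.1,0,0,0,1],
  [-0.0018,0.0037,0.1,0,0,0,1],
])

```text
time: 23.6
position: [642.5, 70.1, 128.6]
orientation: [0.33, -3.124, 0.0]
wrist_force: [0.7, 0.5, -0.9]
grip_width: 23.3
grasp_force: 20.0
```

Request:
send_rows([
  [0,0,0.004,0,0,0,1],
  [0,0,0.008,0,0,0,1],
  [0,0,0.012,0,0,0,1],
  [0,0,0.012,0,0,0,1],
])

```text
time: 24.0
position: [642.5, 70.1, 125.5]
orientation: [0.33, -3.124, 0.0]
wrist_force: [-0.3, -0.0, -1.2]
grip_width: 23.4
grasp_force: 20.0
```

Request:
send_rows([
  [0,0,0.004,0,0,0,1],
  [0,0,0.008,0,0,0,1],
  [0,0,0.012,0,0,0,1],
  [0,0,0.012,0,0,0,1],
])

```text
time: 24.4
position: [642.5, 70.1, 122.4]
orientation: [0.33, -3.124, -0.0]
wrist_force: [-0.9, -0.2, -0.6]
grip_width: 23.4
grasp_force: 20.0
```

Request:
send_rows([
  [0,-0.003,0.004,0,0,0,1],
  [0,-0.003,0.008,0,0,0,1],
  [0,-0.003,0.012,0,0,0,1],
  [0,-0.003,0.012,0,0,0,1],
])

```text
time: 24.8
position: [642.6, 69.4, 119.4]
orientation: [0.33, -3.124, -0.0]
wrist_force: [0.0, -0.2, 0.3]
grip_width: 23.5
grasp_force: 20.0
```

Request:
send_rows([
  [0,0,0.004,0,0,0,1],
  [0,0,0.008,0,0,0,1],
  [0,0,0.012,0,0,0,1],
  [0,0,0.012,0,0,0,1],
])

```text
time: 25.2
position: [642.6, 69.4, 116.4]
orientation: [0.33, -3.124, -0.0]
wrist_force: [0.4, 0.6, -0.9]
grip_width: 23.7
grasp_force: 20.0
```

Request:
send_rows([
  [0,0,0.004,0,0,0,1],
  [0,0,0.008,0,0,0,1],
  [0,0,0.012,0,0,0,1],
  [0,0,0.012,0,0,0,1],
])

```text
time: 25.6
position: [642.6, 69.4, 113.4]
orientation: [0.33, -3.124, 0.0]
wrist_force: [0.7, -0.4, -1.2]
grip_width: 23.5
grasp_force: 20.0
```

Request:
send_rows([
  [0,0,0.006,0,0,0,1],
  [0,0,0.012,0,0,0,1],
  [0,0,0.018,0,0,0,1],
  [0,0,0.024,0,0,0,1],
  [0,0,0.024,0,0,0,1],
])

```text
time: 26.1
position: [642.6, 69.4, 107.3]
orientation: [0.33, -3.124, -0.0]
wrist_force: [0.2, 0.1, -0.6]
grip_width: 23.3
grasp_force: 20.0
```

Request:
send_rows([
  [0,0,0.006,0,0,0,1],
  [0,0,0.012,0,0,0,1],
  [0,0,0.018,0,0,0,1],
  [0,0,0.024,0,0,0,1],
  [0,0,0.024,0,0,0,1],
])

```text
time: 26.6
position: [642.6, 69.4, 101.3]
orientation: [0.33, -3.124, -0.0]
wrist_force: [0.2, 0.6, -1.6]
grip_width: 23.5
grasp_force: 20.0
```

Request:
send_rows([
  [0,0,0.006,0,0,0,1],
  [0,0,0.012,0,0,0,1],
  [0,0,0.018,0,0,0,1],
  [0,0,0.024,0,0,0,1],
  [0,0,0.024,0,0,0,1],
])

```text
time: 27.1
position: [642.6, 69.4, 95.3]
orientation: [0.33, -3.124, 0.0]
wrist_force: [-0.1, 0.3, -0.7]
grip_width: 23.6
grasp_force: 20.0
```

Lowering the squeeze so the pin would slip in the grip rather than be forced.

Request:
send_rows([
  [0,0,0,0,0,0,1],
  [0,0,0.004,0,0,0,1],
  [0,0,0.008,0,0,0,1],
  [0,0,0.012,0,0,0,1],
  [0,0,0.016,0,0,0,1],
  [0,0,0.016,0,0,0,1],
], squeeze=6)

```text
time: 27.7
position: [642.6, 69.4, 91.4]
orientation: [0.33, -3.124, -0.0]
wrist_force: [-0.8, -0.0, 0.1]
grip_width: 23.9
grasp_force: 6.0
```

Request:
send_rows([
  [0,0,0.004,0,0,0,1],
  [0,0,0.008,0,0,0,1],
  [0,0,0.012,0,0,0,1],
  [0,0,0.016,0,0,0,1],
  [0,0,0.016,0,0,0,1],
])

```text
time: 28.2
position: [642.6, 69.4, 87.4]
orientation: [0.33, -3.124, -0.0]
wrist_force: [-1.1, 0.1, 0.2]
grip_width: 24.1
grasp_force: 6.0
```

Request:
send_rows([
  [0,0,0.004,0,0,0,1],
  [0,0,0.008,0,0,0,1],
  [0,0,0.012,0,0,0,1],
  [0,0,0.016,0,0,0,1],
  [0,0,0.016,0,0,0,1],
])

```text
time: 28.7
position: [642.6, 69.4, 83.4]
orientation: [0.33, -3.124, -0.0]
wrist_force: [0.9, 0.6, -1.0]
grip_width: 24.0
grasp_force: 6.0
```

Request:
send_rows([
  [0,0,0.004,0,0,0,1],
  [0,0,0.008,0,0,0,1],
  [0,0,0.012,0,0,0,1],
  [0,0,0.016,0,0,0,1],
  [0,0,0.016,0,0,0,1],
])

```text
time: 29.2
position: [642.6, 69.4, 79.4]
orientation: [0.33, -3.124, 0.0]
wrist_force: [-0.9, 0.0, -0.5]
grip_width: 23.6
grasp_force: 6.0
```

Request:
send_rows([
  [0,0,0.004,0,0,0,1],
  [0,0,0.008,0,0,0,1],
  [0,0,0.012,0,0,0,1],
  [0,0,0.016,0,0,0,1],
  [0,0,0.016,0,0,0,1],
])

```text
time: 29.7
position: [642.6, 69.4, 75.4]
orientation: [0.33, -3.124, -0.0]
wrist_force: [0.4, -0.2, -1.3]
grip_width: 23.5
grasp_force: 6.0
```

Request:
send_rows([
  [0,0,0.004,0,0,0,1],
  [0,0,0.008,0,0,0,1],
  [0,0,0.012,0,0,0,1],
  [0,0,0.016,0,0,0,1],
  [0,0,0.016,0,0,0,1],
])

```text
time: 30.2
position: [642.6, 69.4, 71.4]
orientation: [0.33, -3.124, -0.0]
wrist_force: [-0.7, -1.2, -2.5]
grip_width: 23.9
grasp_force: 6.0
```

Request:
send_rows([
  [0,0,0.004,0,0,0,1],
  [0,0,0.008,0,0,0,1],
  [0,0,0.012,0,0,0,1],
  [0,0,0.016,0,0,0,1],
  [0,0,0.016,0,0,0,1],
])

```text
time: 30.7
position: [642.6, 69.4, 67.4]
orientation: [0.33, -3.124, -0.0]
wrist_force: [-0.8, -0.0, -0.8]
grip_width: 23.8
grasp_force: 6.0
```

Request:
send_rows([
  [0,0,0.004,0,0,0,1],
  [0,0,0.008,0,0,0,1],
  [0,0,0.012,0,0,0,1],
  [0,0,0.016,0,0,0,1],
  [0,0,0.018,0,0,0,1],
  [0,0,0.018,0,0,0,1],
])

```text
time: 31.3
position: [642.6, 69.4, 63.0]
orientation: [0.33, -3.124, -0.0]
wrist_force: [-1.0, 0.8, -1.7]
grip_width: 23.6
grasp_force: 6.0
```

Request:
send_rows([
  [0,0,0.003,0,0,0,1],
  [0,0,0.006,0,0,0,1],
  [0,0,0.009,0,0,0,1],
  [0,0,0.01,0,0,0,1],
  [0,0,0.01,0,0,0,1],
])

```text
time: 31.8
position: [642.7, 69.4, 60.5]
orientation: [0.33, -3.124, 0.0]
wrist_force: [-0.5, 0.2, -1.7]
grip_width: 23.8
grasp_force: 6.0
```

Request:
send_rows([
  [0,0,0,0,0,0,0.4],
  [0,0,0,0,0,0,0.2],
  [0,0,0,0,0,0,0.1],
  [0,0,0,0,0,0,0.1],
  [0,0,0,0,0,0,0.1],
])

```text
time: 32.3
position: [642.7, 69.4, 60.7]
orientation: [-0.33, 3.124, -0.0]
wrist_force: [-0.9, 0.6, -0.6]
grip_width: 41.9
grasp_force: 0.0
```

Request:
send_rows([
  [0,0,-0.04,0,0,0,0.1],
  [0,0,-0.14,0,0,0,0.1],
  [0,0,-0.3,0,0,0,0.1],
  [0,-0.15,-0.4,0,0,0,0.1],
  [0,-0.35,-0.4,0,0,0,0.1],
  [0,-0.55,-0.4,0,0,0,0.1],
  [0,-0.75,-0.4,0,0,0,0.1],
  [0,-0.8,-0.4,0,0,0,0.1],
  [0,-0.8,-0.4,0,0,0,0.1],
])

```text
time: 33.2
position: [684.5, -128.1, 160.8]
orientation: [-0.326, 3.125, -0.0]
wrist_force: [-0.6, 0.1, -0.2]
grip_width: 42.4
grasp_force: 0.0
```

```bash
python3 - <<'E'
from h import *
L=wheel2();a=cv2.resize(get_image("top")["image"][180:290,225:345],None,fx=4,fy=4)
for l in L:
    if l[0]>70 and l[0]%8==0: print(*l,end="; ")
im=get_image("scene");b=cv2.resize(im["image"][150:260,290:410],None,fx=4,fy=4)
cv2.imwrite("pics/f.png",cv2.resize(np.hstack([a,b]),(800,367))[...,::-1])
P,u,v=w(im,np.ones((480,640),bool));C=im["image"][v,u].astype(int)
k=(C[:,0]>1.8*C[:,1])&(C[:,0]>90)&(np.hypot(P[:,0]-642.4,P[:,1]-69)<30)
print(k.sum(),np.percentile(P[k],[2,50,98],axis=0).round(1).tolist())
E
```

```text
72 [213, 200, 171]; 80 [212, 199, 170]; 88 [205, 186, 151]; 96 [188, 151, 106]; 104 [186, 147, 101]; 112 [186, 148, 101]; 120 [186, 148, 101]; 128 [186, 147, 101]; 136 [186, 147, 101]; 144 [184, 143, 98]; 152 [169, 105, 70]; 160 [160, 83, 56]; 168 [161, 83, 55]; 176 [160, 82, 56]; 184 [161, 83, 56]; 192 [160, 82, 56]; 200 [160, 81, 55]; 208 [141, 74, 50]; 216 [96, 59, 42]; 224 [88, 58, 41]; 232 [86, 58, 40]; 240 [86, 58, 41]; 248 [86, 59, 41]; 256 [91, 58, 41]; 264 [86, 55, 39]; 272 [51, 36, 30]; 280 [29, 26, 26]; 288 [29, 24, 26]; 296 [28, 24, 27]; 304 [31, 29, 30]; 312 [62, 60, 63]; 320 [82, 82, 87]; 51 [[632.6, 56.8, 92.4], [645.7, 64.6, 109.7], [652.9, 76.4, 114.0]]
```

View pics/f.png

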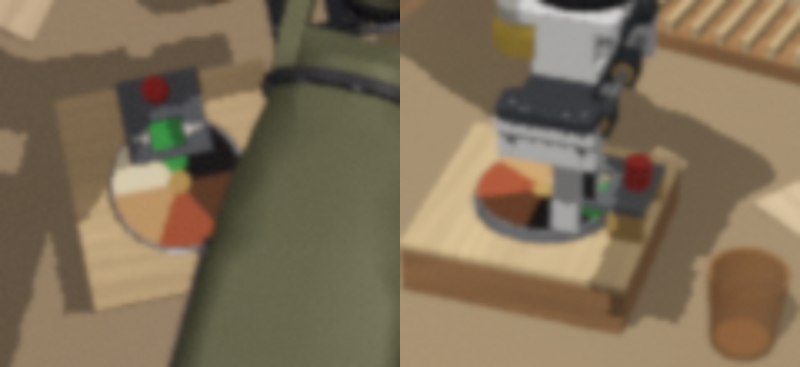

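The red head sits on the hood at (155,90) in the left crop and (638,172) in the right. Its top is at about 112 mm, the fully-home height, and green still fills the window.

```bash
python3 -c "
from cell import *
print(job_done())"
```

```text
the job is handed in; nothing more can be done
None
```

I turned the wheel until green stood in the window (within about 1° by camera), seated the pin with its head on the hood, let go and handed the job in at about 33 s; no verdict was shown.

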